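Bring the marked pocket of a tube rotator to the top and load the control tube

ROBOT

A 6-joint arm with a two-finger parallel gripper is mounted at the origin on a cart in front of the work surface, level with it; the furniture and walls round the work are solid. World frame = base frame: x ahead of the robot, y to its left, z up, the work surface at z = 0. Lengths are in mm, angles in rad, forces in N, time in s.
With the tool pointing down it reaches from about 250 to 775 mm from the base axis. Payload 8.9 kg.
Tool frame: the origin (TCP) lies midway between the tips of the shut fingers; the grasp point (between the pads) lies 19 mm behind it; z points along the fingers, y is the line along which they close (so a half turn about z gives the same grasp; the last joint's range is limited). The gripper opens to 85 mm and grips with 20 to 120 N. Pads are 22 mm wide; open, the fingers measure 114 mm over their backs; the gripper's body (76 mm by 85 mm) begins 54 mm behind the grasp point. The pads swing forward as they close: fully open they stand 13 mm farther back than shut.
Start: joints at [-1.475, 0.291, -0.153, 1.127, 0, 1.431], TCP at [122.142, -510.593, 192.405] pointing down, gripper open.
Joint ranges: [-2.52, 2.52], [-0.91, 1.74], [-1.3, 1.37], [-1.96, 2.02], [-1.52, 1.47], [-3.14, 3.14]. Speed limits (rad/s): [2.22, 2.22, 2.79, 3.14, 3.14, 3.14].

INTERFACE

Orientations are given as a unit quaternion [w, x, y, z].
In Python, from workcell import monitor, viewer, arm gives the robot as it stands.
- The arm moves only by the shell command python3 -m inch 'ROWS'. ROWS is JSON, a list of rows, each a list of 7 numbers: the finger opening in m, from 0 to 0.0854, then the shift along the world's x, y, z in m, then the turn, a rotation vector about the world's x, y, z in rad. A call has 1 to 20 rows; each row is the pose to reach, as a shift and turn from the pose commanded when the call began; what a row does not reach only later rows make up. A row lasts 1/12 s, in which the tool goes at most 41.7 mm and 7.16 degrees, less where a joint would pass 70% of its speed; a pose out of reach is approached as far as the arm can. A call with a gripper value outside its range is refused whole. The fingers move at their own pace and stop on an object; the grip force is fixed at half the most. Time passes only in rows, so rows that repeat a pose let the fingers close. It gives the time, the measured TCP pose, the force, the opening and the grip force at its end, in the units of the state.
- monitor.get_state(): the state, without advancing time (a new reading comes with each control period).
- viewer.read_camera(name): name is "scene" or "side" or "wrist"; returns a dict with "color" (400x640x3 uint8, blue, green, red), "depth" (400x640 float32, mm along the optical axis (not along the pixel's ray), 0 where there is no reading), "camera_matrix" (3x3 intrinsics, pixels), "k1" (the pictures are not rectified: a ray, as slopes to the right and down, at radius r is drawn at 1 + k1 r^2 times it, then the intrinsics apply), "camera_from_world" (4x4, takes a point from world to camera coordinates). Camera axes: x right, y down, z forward; pixel columns grow to the right and rows downward; lengths in mm; the calibration is good to about 2 mm. A picture is of the moment at which its call begins.
- arm.finish_job(): hands the job in; it is judged then, once.
The state is a dict: "time": time; "qpos": joint angles; "joint_velocities": joint speeds; "joint_torque": joint torques, N m; "ee_pos": TCP position; "eef_rot": TCP orientation; "force": force on the tool from outside, world axes, zero at the start; "wrist_torque": the same for the moment, N m; "width": finger opening in mm; "finger_force": force on a finger pad.
Only numpy, scipy, OpenCV 4.12 (cv2) and the standard library are available. Lean on these libraries where they do the work, as an engineer would, in place of code of your own. Each camera call takes 0.05 s, during which the arm holds its last target. There are 200 camera calls.

TASK

Stroke the tube rotator's free-turning drum round by its rubber tyre with light fingertip pressure (never more than 15 N, so do not clamp it) until the red-marked pocket, hidden inside the housing at first, stands still straight up above the red triangle. Then take the red-capped tube from the rack and gently put it fully home in that pocket, leaving the pocket straight up, the tube let go, and the other tubes standing in the rack.

Things in the scene. Friction and masses are not known exactly. Their poses are not given: they have to be found in the camera images.
- rotator: Tube rotator, fixed: white box housing 262 mm wide (y), x -54 to +38 mm, top at z 193 mm; blue control panel on its front; grey motor box behind (to x +94 mm, 133 mm tall). A slot in the top, y -100 to +100 mm, x -50 to +34 mm, lets the drum stand out by 27 mm. Origin at the underside below the drum's middle; x points from front to back along the axle, y left as seen from the front, z up.
- drum: Drum inside the rotator; turns freely about its own x (level axle, about 125 mm above the worktop, along the rotator's x). 0.7 to 1.2 kg, bearing drag 0.03 N m: stays where it is left. Origin on the axle; z points out through the marked pocket, at the start 90 to 160 degrees off upright, turned down on the -y side. Around x = 0 six pockets, 60 degrees apart, in a closed skin of 95 mm radius.
- tyre (a point): Middle of the tyre, on the axle (same axes as the drum, 32 mm in front of its origin). The black ribbed rubber tyre, the place to stroke, is 26 mm wide (13 mm either side of this point). It is worn out of round: its surface lies 93 to 97 mm from the axle, unknown where. The axle is rubber-mounted and sinks 1 mm per 8 N; fingers must press on the drum with at most 15 N; 3 N is plenty.
- marked_pocket (a point): Centre of the mouth of the marked pocket, on the drum's z axis 93.5 mm from the axle; same axes as the drum, z out of the pocket. Round hole 70 mm deep, 22 mm wide, flared to 29 mm over its top 5 mm, in a red square 37 x 29 mm; a red bar crosses the tyre in line with it. The other five pockets are white. A tube fully home has its foot 70 mm below the mouth and sticks out 24 mm.
- index (a point): Red triangle on the housing's front, just below its top edge, pointing up: the marked pocket belongs straight above it. Same axes as the rotator.
- red_tube: The control tube: round, flat-footed, clear, 17.6 mm wide, 94 mm tall, with a red cap 18.8 mm wide over its top 12 mm; 18 g. Origin at the centre of its foot, z up through the cap. Stands loose and upright in one of three cells of the rack, its foot 4 mm above the worktop.
- blue_tube: A like tube with a blue cap, standing in the rack; stays there. Origin at its foot, z up.
- yellow_tube: A like tube with a yellow cap, standing in the rack; stays there. Origin at its foot, z up.
- rack: Green wire tube rack, fixed, 64 mm (x) by 150 mm (y), 56 mm tall, two rows of six cells about 31 x 24.5 mm; origin at the centre of its underside. The three tubes stand in the row at x = -15.5 mm, at y = +61.5, +12.3 and -37 mm; which is where changes. The other cells are empty: grip a tube across the rack's x.

How it is judged (in metres and radians):
On the way, in this order (a step that is already met when the one before it is completed fails the run):
1. the marked pocket stands still straight up, within 0.06 rad, with the fingers off the drum and the red tube not yet in it (angle between marked_pocket's own z axis and vertical below 0.06 rad and angular speed of drum below 0.05 rad/s and contact force between each of the fingers, red_tube and drum below 0.05 N), for 0.3 s.
2. the red tube stands home in the marked pocket (z of red_tube in the frame of marked_pocket below -0.066 m and horizontal distance between red_tube and drum below 0.006 m), for 0.2 s.
At the end, for the whole second after the job is handed in: The red tube stands home in the marked pocket (foot 66 mm or more below the mouth, within 6 mm of the drum's middle, within 0.15 rad of upright); the pocket points up within 0.06 rad; drum and tube at rest; blue and yellow tubes upright in the rack (all of step 2 and angle between each of red_tube, blue_tube, yellow_tube's own z axis and vertical below 0.15 rad and angle between marked_pocket's own z axis and vertical below 0.06 rad and height (world z) of marked_pocket above 0.21 m and angular speed of drum below 0.05 rad/s and linear speed of red_tube below 0.02 m/s and height (world z) of each of blue_tube, yellow_tube below 0.012 m); the robot touches nothing.
It fails at once if the fingers press on the drum with more than 15 N (contact force between the fingers and drum above 15 N).
It fails at once if the red tube is pushed against the drum with more than 20 N (contact force between red_tube and drum above 20 N).
It fails at once if the red tube is tipped by more than 0.7 rad (angle between red_tube's own z axis and vertical above 0.7 rad).
It fails at once if the blue or the yellow tube is lifted out or knocked over (distance of any of blue_tube, yellow_tube from where it was at the start of the episode above 0.03 m).
It also fails if it takes over 72 s, if anything falls off the work surface, if the arm or the gripper's body presses on something with over 40 N, if the wrist force passes 120 N, or if a joint passes its speed limit or range.

## Working session

There is one attempt and no reset: what is moved stays moved. The work goes in short steps, Python scripts to look and compute and a shell command to move; the robot and the scene stay as the last step left them, time stands still between calls to the robot, and variables do not carry over. Pictures are saved under pics/ and viewed, at most 10 in all, crops included, and the job is handed in when it is done.

```bash
mkdir -p pics; ls; cat > h.py <<'E'
import numpy as np, cv2
from workcell import monitor, viewer, arm
def cam(n):
    c=viewer.read_camera(n); return c
def pts(c):
    """world xyz per pixel from depth"""
    K=np.array(c["camera_matrix"]);h,w=c["depth"].shape
    u,v=np.meshgrid(np.arange(w),np.arange(h))
    d=undist(c,np.stack([u.ravel(),v.ravel()],1))
    z=c["depth"].ravel(); P=np.c_[d*z[:,None],z,np.ones(z.size)]
    W=P@np.linalg.inv(np.array(c["camera_from_world"])).T
    return W[:,:3].reshape(h,w,3)
def undist(c,uv):
    K=np.array(c["camera_matrix"]);D=np.array([c["k1"],0,0,0.])
    return cv2.undistortPoints(np.asarray(uv,float).reshape(-1,1,2),K,D).reshape(-1,2)
def ray(c,uv):
    M=np.linalg.inv(np.array(c["camera_from_world"])); d=undist(c,uv)
    d=np.c_[d,np.ones(len(d))]@M[:3,:3].T
    return M[:3,3],d
def onplane(c,uv,z):
    o,d=ray(c,uv); return o+d*((z-o[2])/d[:,2])[:,None]
def onax(c,uv,ax,val):
    o,d=ray(c,uv); return o+d*((val-o[ax])/d[:,ax])[:,None]
def redmask(c):
    h=cv2.cvtColor(c["color"],cv2.COLOR_BGR2HSV)
    return (((h[...,0]<8)|(h[...,0]>172))&(h[...,1]>130)&(h[...,2]>60)).astype(np.uint8)
E
python3 - <<'E'
from h import *
for n in("scene","side","wrist"):
    c=cam(n); cv2.imwrite(f"pics/{n}0.png",c["color"]); print(n,np.round(np.linalg.inv(c["camera_from_world"])[:3],2).tolist(),c["k1"])
    nn,l,s,ce=cv2.connectedComponentsWithStats(redmask(c)); W=pts(c)
    for i in range(1,nn):
        if s[i,4]>15: print(s[i],ce[i].round(1),np.median(W[l==i],0).round(0))
s=monitor.get_state(); print({k:np.round(v,3).tolist() for k,v in s.items()})
E
```

```text
pics
scene [[-0.83, -0.32, 0.44, 11.65], [-0.55, 0.51, -0.66, 583.96], [-0.01, -0.8, -0.61, 766.59]] 0.02290411770893098
[  372     0   145   271 19370] [437.8 125.2] [188.  46. 454.]
[572   0  39  16 240] [590.6   7.4] [ 125. -473.  461.]
[604   0  16  14  60] [612.    5.8] [  96. -483.  466.]
[  462   176   178   167 14184] [549.6 263. ] [ 31.  67. 329.]
[222 187   8  10  30] [224.9 191.3] [721. -89.  57.]
[251 233   5  11  26] [252.8 237.6] [471.  98. 177.]
[259 280   4  12  35] [260.3 285.8] [466.  99.  61.]
[ 449  310  163   90 7074] [520.  367.7] [ 25.  66. 124.]
[487 320   8   8  24] [489.7 323.5] [ 88. -45.  62.]
[482 324   5   6  16] [484.8 326.9] [ 94. -48.  45.]
[262 395   7   5  30] [265.1 397.2] [340. 251.  20.]
[598 395  12   5  31] [604.1 397.6] [-103.  -45.   12.]
side [[0.9, -0.14, 0.41, 110.62], [-0.43, -0.35, 0.83, -862.72], [0.02, -0.93, -0.37, 512.71]] -0.0766668980723573
[  54    0  120   28 1763] [113.6  14.2] [ 117. -552.  512.]
[106   0  46   6 153] [128.2   1.5] [ 127. -558.  519.]
[168   0  18  13  70] [177.2   6.5] [ 218. -118.  521.]
[180  11   9   8  22]
[... 300 characters left out ...]
9 205.9] [464.  92.  63.]
[396 220  20  11 191] [405.4 225. ] [ 695. -106.   56.]
[341 273  10  10  85] [345.6 277.8] [ 429. -303.   98.]
wrist [[0.23, -0.93, -0.3, 200.3], [-0.97, -0.22, -0.07, -491.86], [-0.0, 0.31, -0.95, 374.57]] -0.0535353888204104
[   0  128   25  116 1838] [  9.3 191.1] [   2. -112.   13.]
{'time': 0.15, 'qpos': [-1.475, 0.291, -0.154, 1.127, -0.0, 1.432], 'joint_velocities': [-0.002, -0.001, 0.003, -0.0, -0.001, -0.001], 'joint_torque': [0.001, -53.737, 33.152, 0.011, -0.0, 0.0], 'ee_pos': [122.093, -510.237, 191.989], 'eef_rot': [-0.0, 0.993, 0.117, -0.0], 'force': [0.378, -1.245, 0.315], 'wrist_torque': [0.045, -0.011, -0.014], 'finger_force': 0.0, 'width': 85.294}
```

View pics/scene0.png

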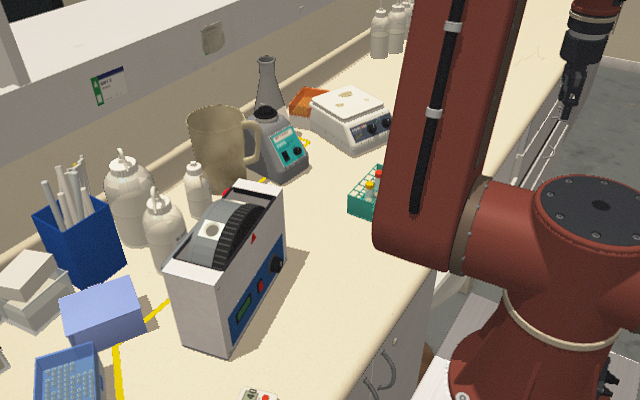

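View pics/side0.png

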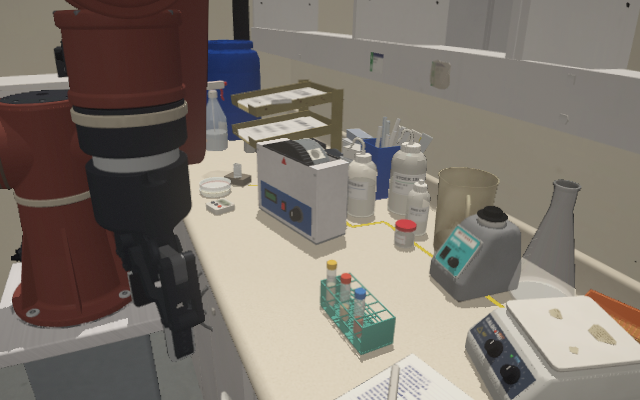

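The scene view shows the rotator (housing top about 165–285, 180–275 px) with its red triangle at (252,237). The side view shows the rack with yellow, red and blue caps, the red one at (345,278). Next I measure the poses.

```bash
python3 - <<'E'
from h import *
for n,(u0,v0,u1,v1) in {"scene":(150,165,300,290),"side":(245,130,360,200)}.items():
    c=cam(n); W=pts(c); m=np.zeros(W.shape[:2],bool); m[v0:v1,u0:u1]=1
    m&=(abs(W[...,2]-193)<5); 
    P=W[m]; 
    m8=m.astype(np.uint8); nn,l,s,_=cv2.connectedComponentsWithStats(m8)
    r=cv2.minAreaRect(P[:,:2].astype(np.float32)); print(n,m.sum(),r,cv2.boxPoints(r).round(0).tolist(), np.median(P[:,2]))
    D=W[v0:v1,u0:u1]; print("maxz",np.percentile(D[D[...,2]<260][:,2],[90,99]))
    h=cv2.cvtColor(c["color"],cv2.COLOR_BGR2HSV)
    if n=="scene":
        sub=c["color"][165:365,150:310]
    # triangle
    rm=redmask(c); rm[:v0]=0;rm[v1:]=0;rm[:,:u0]=0;rm[:,u1:]=0
    nn,l,s,ce=cv2.connectedComponentsWithStats(rm)
    for i in range(1,nn): print(s[i],ce[i],np.median(W[l==i],0).round(1))
cv2.imwrite("pics/rot.png",cv2.resize(sub,None,fx=3,fy=3,interpolation=cv2.INTER_CUBIC)[:600])
c=cam("side");W=pts(c);h=cv2.cvtColor(c["color"],cv2.COLOR_BGR2HSV)
for nm,m in {"red":redmask(c)>0,"blue":(abs(h[...,0].astype(int)-108)<14)&(h[...,1]>130)&(h[...,2]>80),"yel":(abs(h[...,0].astype(int)-23)<8)&(h[...,1]>130)}.items():
    m=m.astype(np.uint8); m[:255]=0;m[320:]=0;m[:,:310]=0;m[:,375:]=0
    nn,l,s,ce=cv2.connectedComponentsWithStats(m)
    for i in range(1,nn):
        if s[i,4]>20: print(nm,s[i],ce[i].round(1),"z92:",onplane(c,[ce[i]],92).round(1),np.median(W[l==i],0).round(1))
g=(abs(h[...,0].astype(int)-80)<14)&(h[...,1]>90); g[:250]=0;g[:,:310]=0;g[:,400:]=0
g&=(W[...,2]>2)&(W[...,2]<62); r=cv2.minAreaRect(W[g][:,:2].astype(np.float32));print("rack",r,g.sum())
E
```

```text
scene 2769 ((576.5084228515625, 123.10050964355469), (219.96849060058594, 265.3424072265625), 13.658543586730957) [[438.0, 226.0], [501.0, -32.0], [715.0, 20.0], [652.0, 278.0]] 193.3136860742626
maxz [204.65846471 221.14651419]
[222 187   8  10  31] [225.03225806 191.25806452] [719.9 -88.4  57.3]
[251 233   5  11  26] [252.84615385 237.57692308] [470.7  97.9 176.7]
[259 280   4  10  31] [260.41935484 285.22580645] [466.   97.1  63.9]
side 884 ((569.9580688476562, 117.60070037841797), (212.90841674804688, 263.7378234863281), 12.76526165008545) [[437.0, 223.0], [495.0, -35.0], [703.0, 13.0], [645.0, 270.0]] 194.40876636091406
maxz [196.18494472 220.90264886]
[282 159   3   5   9] [283.33333333 161.11111111] [468.2  94.9 179.3]
red [341 273  10  10  83] [345.7 277.8] z92: [[ 432.8 -296.    92. ]] [ 429.  -303.2   98.1]
yel [327 260   9   9  68] [331.4 264.1] z92: [[ 430.4 -245.8   92. ]] [ 426.5 -254.1   98.1]
rack ((445.0965576171875, -311.55157470703125), (64.0859375, 151.04672241210938), 1.5360682010650635) 388
```

View pics/rot.png

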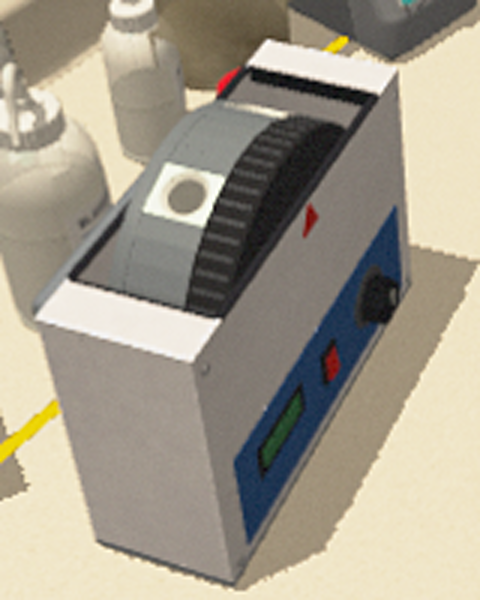

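The crop shows the marked pocket hidden, a white pocket near the top, and the tyre at the front by the triangle. The front edge gives a yaw of about 13.4°, tyre middle near (491,102). The stroke must go along rotator +y over the top. I'll move above it with a half turn to keep the last joint mid-range.

```bash
python3 -m inch '[[0,0,0,0.04,0,0,0.12],[0,0,0,0.08,0,0,0.24],[0,0.03,0.04,0.12,0,0,0.36],[0,0.19,0.3,0.12,0,0,1.5708],[0,0.19,0.3,0.12,0,0,1.5708],[0,0.19,0.3,0.12,0,0,1.5708],[0,0.19,0.3,0.12,0,0,1.5708],[0,0.19,0.3,0.12,0,0,1.5708],[0,0.19,0.3,0.12,0,0,1.5708],[0,0.19,0.3,0.12,0,0,1.5708],[0,0.19,0.3,0.12,0,0,1.5708],[0,0.19,0.3,0.12,0,0,1.5708],[0,0.19,0.3,0.12,0,0,1.5708],[0,0.19,0.3,0.12,0,0,1.5708]]'
python3 -m inch '[[0,0.179,0.312,0,0,0,1.5708],[0,0.179,0.312,0,0,0,1.5708],[0,0.179,0.312,0,0,0,1.5708],[0,0.179,0.312,0,0,0,1.5708],[0,0.179,0.312,0,0,0,1.5708],[0,0.179,0.312,0,0,0,1.5708],[0,0.179,0.312,0,0,0,1.5708],[0,0.179,0.312,0,0,0,1.5708],[0,0.179,0.312,0,0,0,1.5708],[0,0.179,0.312,0,0,0,1.5708],[0,0.179,0.312,0,0,0,1.5708],[0,0.179,0.312,0,0,0,1.5708],[0,0.179,0.312,0,0,0,1.5708],[0,0.179,0.312,0,0,0,1.5708],[0,0.179,0.312,0,0,0,1.5708]]'
python3 - <<'E'
from h import *
s=monitor.get_state(); print(np.round(s["qpos"],2),s["ee_pos"],s["eef_rot"],s["force"])
c=cam("wrist"); cv2.imwrite("pics/w1.png",c["color"]); W=pts(c)
n,l,st,ce=cv2.connectedComponentsWithStats(redmask(c))
for i in range(1,n):
    if st[i,4]>15: print(st[i],ce[i].round(1),np.median(W[l==i],0).round(1))
m=abs(W[...,2]-193)<4; m&=(abs(W[...,0]-530)<130)&(abs(W[...,1]-100)<180)
r=cv2.minAreaRect(W[m][:,:2].astype(np.float32)); print(m.sum(),r,cv2.boxPoints(r).round(1).tolist())
E
```

```text
time: 1.47
ee_pos: [312.5, -210.0, 312.5]
eef_rot: [0.0, 0.617, 0.787, -0.0]
force: [0.1, -0.0, -0.8]
width: 0.4
finger_force: 0.0
time: 2.72
ee_pos: [491.2, 101.0, 312.3]
eef_rot: [-0.0, -0.114, 0.993, 0.0]
force: [-0.5, 0.6, 0.2]
width: 0.5
finger_force: 0.0
[ 0.06  0.21  0.05  1.41  0.   -0.17] [491.22077799 101.02521519 312.29164857] [-9.56597458e-05 -1.14433411e-01  9.93430916e-01  1.64298158e-05] [-0.52735673  0.64538239  0.24347554]
[ 19  43  20  16 251] [28.7 50.8] [ 432.3 -295.3   98.1]
[438  74   8   7  41] [441.5  77.1] [340.  247.8  20.8]
[317 138   9   4  32] [321.2 139.6] [465.7  94.6  62.8]
[314 157  15   3  29] [321.  157.7] [470.4  95.6 177.6]
[160 238  31  29 697] [174.9 252.1] [697.6 -97.8  56. ]
7775 ((515.2652587890625, 106.73300170898438), (91.89893341064453, 262.1998291015625), 13.140878677368164) [[440.70001220703125, 224.0], [500.29998779296875, -31.399999618530273], [589.7999877929688, -10.5], [530.2000122070312, 244.8000030517578]]
```

View pics/w1.png

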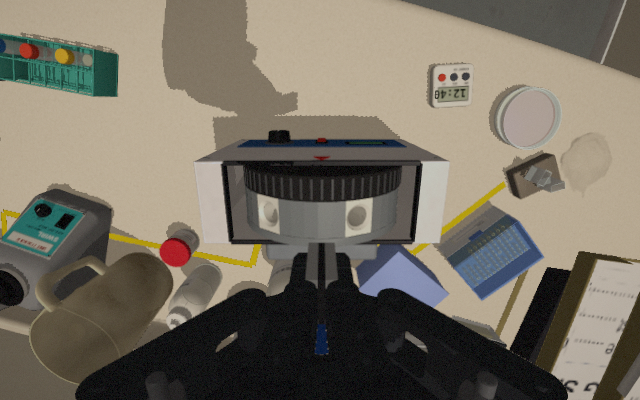

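The wrist view fixes the rotator well: the fitted rectangle is 92×262 mm with 13.1° yaw, which puts the origin at (523,108.5) and the tyre at (492,101). White pockets at (268,215) and (357,215) are about ±30° off the top. So the marked one is at 90° or 150°. I'll approach the tyre at −25°, tilted radially.

```bash
python3 -m inch '[[0,0.0105,-0.0417,-0.04,0.1,0.024,0],[0,0.0105,-0.0417,-0.06,0.2,0.048,0],[0,0.0105,-0.0417,-0.08,0.3,0.071,0],[0,0.0105,-0.0417,-0.0949,0.425,0.099,0],[0,0.0105,-0.0417,-0.0949,0.425,0.099,0],[0,0.0105,-0.0417,-0.0949,0.425,0.099,0],[0,0.0105,-0.0417,-0.0949,0.425,0.099,0]]'
for i in 1 2 3 4; do python3 -m inch '[[0,-0.0001,0.0004,-0.0009,0,0,0],[0,-0.0001,0.0004,-0.0009,0,0,0],[0,-0.0001,0.0004,-0.0009,0,0,0]]' | sed -n 2,4p; done
python3 - <<'E'
from h import *
c=cam("scene");o=np.array([523,108.5,125]);x=np.array([.974,.227,0]);y=np.array([-.227,.974,0])
print(monitor.get_state()["force"])
E
```

```text
time: 3.35
ee_pos: [501.9, 59.3, 217.9]
eef_rot: [-0.024, -0.113, 0.97, 0.214]
force: [0.4, -0.6, 0.0]
width: 0.1
finger_force: 0.0
ee_pos: [501.8, 61.0, 217.8]
eef_rot: [-0.023, -0.115, 0.97, 0.214]
force: [-0.7, -0.4, 0.3]
ee_pos: [501.4, 60.8, 215.9]
eef_rot: [-0.024, -0.115, 0.97, 0.215]
force: [0.7, -0.0, -0.6]
ee_pos: [501.3, 60.9, 214.7]
eef_rot: [-0.024, -0.114, 0.97, 0.215]
force: [0.4, -0.6, -0.3]
ee_pos: [501.2, 61.3, 213.8]
eef_rot: [-0.024, -0.114, 0.97, 0.215]
force: [0.1, -0.4, -0.3]
[ 0.84665554 -0.25163556 -0.3473623 ]
```

```bash
python3 -m inch '[[0,-0.0001,0.0004,-0.0009,0,0,0],[0,-0.0001,0.0004,-0.0009,0,0,0],[0,-0.0001,0.0004,-0.0009,0,0,0],[0,-0.0001,0.0004,-0.0009,0,0,0]]' | sed -n 2,4p
python3 -m inch '[[0,-0.0001,0.0002,-0.0005,0,0,0],[0,-0.0001,0.0002,-0.0005,0,0,0],[0,-0.0001,0.0002,-0.0005,0,0,0],[0,-0.0001,0.0002,-0.0005,0,0,0]]' | sed -n 2,4p
python3 -m inch '[[0,-0.0001,0.0002,-0.0005,0,0,0],[0,-0.0001,0.0002,-0.0005,0,0,0],[0,-0.0001,0.0002,-0.0005,0,0,0],[0,-0.0001,0.0002,-0.0005,0,0,0]]' | sed -n 2,4p
```

```text
ee_pos: [501.2, 61.7, 213.0]
eef_rot: [-0.024, -0.114, 0.97, 0.215]
force: [-0.1, 0.2, 0.1]
ee_pos: [501.0, 61.9, 212.5]
eef_rot: [-0.024, -0.114, 0.97, 0.215]
force: [0.4, -0.2, -0.6]
ee_pos: [500.9, 62.1, 212.0]
eef_rot: [-0.024, -0.114, 0.97, 0.215]
force: [-0.3, -1.0, 0.5]
```

```bash
python3 -m inch '[[0,0,0.0002,-0.0005,0,0,0],[0,0,0.0002,-0.0005,0,0,0],[0,0,0.0002,-0.0005,0,0,0],[0,0,0.0002,-0.0005,0,0,0]]' | sed -n 2,4p
python3 -m inch '[[0,0,0.0002,-0.0005,0,0,0],[0,0,0.0002,-0.0005,0,0,0],[0,0,0.0002,-0.0005,0,0,0],[0,0,0.0002,-0.0005,0,0,0]]' | sed -n 2,4p
```

```text
ee_pos: [500.9, 62.3, 211.5]
eef_rot: [-0.024, -0.114, 0.97, 0.215]
force: [-0.3, 0.4, 0.1]
ee_pos: [500.9, 62.5, 211.0]
eef_rot: [-0.024, -0.114, 0.97, 0.215]
force: [0.5, -0.0, -0.2]
```

```bash
python3 -m inch '[[0,0,0.0002,-0.0005,0,0,0],[0,0,0.0002,-0.0005,0,0,0],[0,0,0.0002,-0.0005,0,0,0],[0,0,0.0002,-0.0005,0,0,0]]' | sed -n 2,4p
python3 -m inch '[[0,0,0.0002,-0.0005,0,0,0],[0,0,0.0002,-0.0005,0,0,0],[0,0,0.0002,-0.0005,0,0,0],[0,0,0.0002,-0.0005,0,0,0]]' | sed -n 2,4p
python3 -m inch '[[0,0,0.0002,-0.0005,0,0,0],[0,0,0.0002,-0.0005,0,0,0],[0,0,0.0002,-0.0005,0,0,0],[0,0,0.0002,-0.0005,0,0,0]]' | sed -n 2,4p
```

```text
ee_pos: [500.9, 62.7, 210.5]
eef_rot: [-0.024, -0.114, 0.97, 0.215]
force: [-0.1, -0.7, -0.6]
ee_pos: [500.9, 62.9, 210.0]
eef_rot: [-0.024, -0.114, 0.97, 0.215]
force: [-0.3, -0.0, -0.1]
ee_pos: [500.9, 63.1, 209.5]
eef_rot: [-0.024, -0.114, 0.97, 0.215]
force: [1.4, -0.4, 0.3]
```

```bash
python3 -m inch '[[0,0,0.0002,-0.0005,0,0,0],[0,0,0.0002,-0.0005,0,0,0],[0,0,0.0002,-0.0005,0,0,0],[0,0,0.0002,-0.0005,0,0,0]]' | sed -n 2,4p
python3 -m inch '[[0,0,0.0002,-0.0005,0,0,0],[0,0,0.0002,-0.0005,0,0,0],[0,0,0.0002,-0.0005,0,0,0],[0,0,0.0002,-0.0005,0,0,0]]' | sed -n 2,4p
```

```text
ee_pos: [500.9, 63.3, 209.0]
eef_rot: [-0.024, -0.114, 0.97, 0.215]
force: [0.0, -0.5, 0.0]
ee_pos: [500.9, 63.5, 208.5]
eef_rot: [-0.024, -0.114, 0.97, 0.215]
force: [-0.7, 0.1, 0.3]
```

```bash
python3 - <<'E'
from h import *
o=np.array([523,108.5,0]);R=np.array([[.974,.227,0],[-.227,.974,0],[0,0,1]])
for n in("scene","side","wrist"):
    c=cam(n);L=(pts(c)-o)@R.T
    for a,b,nm in((-44,-20,"tyre"),(-16,16,"skin")):
        m=(L[...,0]>a)&(L[...,0]<b)&(abs(L[...,1])<75)&(L[...,2]>198)&(L[...,2]<228)
        P=L[m]
        out=[]
        for y in range(-60,61,15):
            q=P[abs(P[:,1]-y)<5]
            out.append((y,len(q),round(float(np.median(np.hypot(q[:,1],q[:,2]-125))),1) if len(q) else None))
        print(n,nm,out)
    cv2.imwrite(f"pics/{n}2.png",c["color"])
c=cv2.imread("pics/scene2.png")[150:290,150:310];cv2.imwrite("pics/s2.png",cv2.resize(c,None,fx=4,fy=4,interpolation=cv2.INTER_CUBIC))
E
```

```text
scene tyre [(-60, 6, 95.0), (-45, 34, 95.7), (-30, 51, 96.4), (-15, 67, 96.6), (0, 83, 96.8), (15, 86, 97.1), (30, 98, 97.2), (45, 109, 97.4), (60, 100, 97.7)]
scene skin [(-60, 1, 93.5), (-45, 10, 95.3), (-30, 37, 94.9), (-15, 63, 95.0), (0, 74, 95.3), (15, 90, 95.1), (30, 117, 93.4), (45, 58, 94.2), (60, 92, 95.7)]
side tyre [(-60, 25, 95.6), (-45, 29, 96.7), (-30, 23, 97.7), (-15, 21, 97.4), (0, 12, 98.1), (15, 8, 98.3), (30, 3, 98.6), (45, 3, 89.0), (60, 0, None)]
side skin [(-60, 6, 94.2), (-45, 50, 94.4), (-30, 32, 95.2), (-15, 23, 95.8), (0, 19, 96.1), (15, 7, 96.5), (30, 0, None), (45, 0, None), (60, 0, None)]
wrist tyre [(-60, 506, 96.2), (-45, 574, 96.6), (-30, 550, 96.9), (-15, 517, 97.1), (0, 413, 96.9), (15, 326, 97.2), (30, 240, 97.3), (45, 143, 97.2), (60, 64, 97.4)]
wrist skin [(-60, 28, 94.2), (-45, 12, 94.5), (-30, 22, 95.0), (-15, 485, 95.1), (0, 455, 94.9), (15, 353, 94.9), (30, 90, 94.4), (45, 365, 92.2), (60, 40, 94.7)]
```

View pics/s2.png

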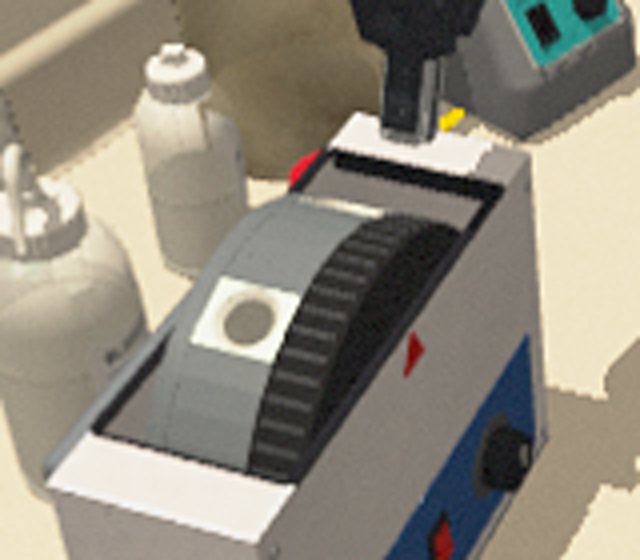

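```bash
python3 - <<'E'
from h import *
s=monitor.get_state();print(s["ee_pos"],s["eef_rot"],s["width"])
from scipy.spatial.transform import Rotation as Ro
q=s["eef_rot"];A=Ro.from_quat([q[1],q[2],q[3],q[0]]).as_matrix();print(A.round(2).tolist())
for n in("scene","side"):
    c=cam(n);M=np.array(c["camera_from_world"]);K=np.array(c["camera_matrix"])
    for p in (s["ee_pos"],s["ee_pos"]-A[:,2]*40):
        r=cv2.projectPoints(np.array(p).reshape(1,3),cv2.Rodrigues(M[:3,:3])[0],M[:3,3],K,np.array([c["k1"],0,0,0.]))[0];print(n,r.ravel())
    W=pts(c)
    L=W[(abs(W[...,0]-500)<40)&(abs(W[...,1]-60)<70)&(W[...,2]>222)&(W[...,2]<330)]
    for z in range(225,300,10):
        qq=L[abs(L[:,2]-z)<5]; print(z,len(qq),np.median(qq,0).round(0) if len(qq) else '')
E
```

```text
[500.9502472   63.48424852 208.52138182] [-0.0240484  -0.11434982  0.96957654  0.21509793] -0.1756522969583781
[[-0.97, -0.21, -0.1], [-0.23, 0.88, 0.41], [-0.0, 0.42, -0.91]]
scene [250.2445438  206.96189686]
scene [252.68266327 184.6497483 ]
225 85 [492. 106. 223.]
235 0 
245 22 [501.  52. 248.]
255 65 [499.  52. 255.]
265 99 [500.  50. 265.]
275 111 [503.  44. 276.]
285 122 [504.  30. 285.]
295 75 [500.  33. 296.]
side [301.21020441 151.45636   ]
side [305.60391472 138.0552608 ]
225 37 [490.  98. 223.]
235 0 
245 17 [500.  40. 247.]
255 48 [499.  33. 255.]
265 52 [500.  29. 265.]
275 51 [500.  26. 276.]
285 77 [502.  15. 286.]
295 73 [501.  15. 295.]
```

```bash
python3 - <<'E'
from h import *
s=monitor.get_state()
from scipy.spatial.transform import Rotation as Ro
q=s["eef_rot"];A=Ro.from_quat([q[1],q[2],q[3],q[0]]).as_matrix()
im=[]
for n in("wrist","side"):
    c=cam(n);M=np.array(c["camera_from_world"]);K=np.array(c["camera_matrix"]);g=c["color"].copy()
    for d in (0,19,40):
        p=s["ee_pos"]-A[:,2]*d
        r=cv2.projectPoints(np.array(p).reshape(1,3),cv2.Rodrigues(M[:3,:3])[0],M[:3,3],K,np.array([c["k1"],0,0,0.]))[0].ravel();print(n,d,r,(M@np.r_[p,1])[2])
        cv2.circle(g,tuple(int(v) for v in r.round()),2,(0,255,0) if d else (255,0,255),-1)
    if n=="wrist": 
        W=pts(c); 
        for v in range(200,300,8): print(v,c["depth"][v,321],W[v,321].round(0))
    im.append(g[120:320,200:440] if n=="wrist" else cv2.resize(g[90:190,240:360],(240,200)))
cv2.imwrite("pics/chk.png",cv2.resize(np.hstack(im),None,fx=1.66,fy=1.66))
E
```

```text
wrist 0 [320.87106678 226.06226712] 197.61184532389683
wrist 19 [320.822567   238.60616955] 179.53187847318543
wrist 40 [320.75635836 255.74109805] 159.54875721713603
200 209.69572 [487.  68. 193.]
208 194.82565 [489.  61. 208.]
216 191.41017 [493.  60. 212.]
224 193.19879 [498.  61. 212.]
232 194.27423 [504.  62. 212.]
240 196.07562 [509.  64. 212.]
248 147.31796 [496.  41. 254.]
256 140.29619 [497.  38. 260.]
264 132.00352 [498.  34. 268.]
272 126.4822 [498.  32. 274.]
280 121.071785 [499.  30. 279.]
288 122.69867 [503.  31. 278.]
296 124.66949 [507.  32. 278.]
side 0 [301.21058287 151.45919248] 1044.3077233201182
side 19 [303.27047818 145.17451536] 1032.1245504733934
side 40 [305.60450862 138.05822037] 1018.6589383796447
```

View pics/chk.png

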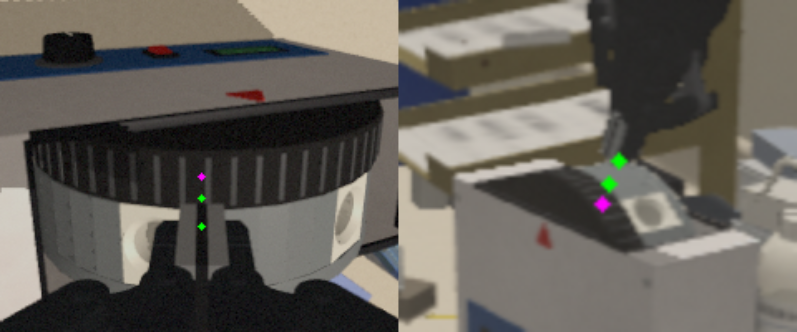

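The picture shows the real finger tips some 35–40 mm behind the nominal TCP (magenta), in both the wrist and side views. They hover about 33 mm above the tyre, so I'll go on inward by feel.

```bash
python3 -m inch '[[0,-0.001,0.0041,-0.0091,0,0,0],[0,-0.0019,0.0082,-0.0181,0,0,0],[0,-0.0025,0.0107,-0.0236,0,0,0],[0,-0.0025,0.0107,-0.0236,0,0,0],[0,-0.0025,0.0107,-0.0236,0,0,0],[0,-0.0025,0.0107,-0.0236,0,0,0]]' | sed -n 2,4p
python3 -m inch '[[0,-0.0001,0.0004,-0.0009,0,0,0],[0,-0.0001,0.0004,-0.0009,0,0,0],[0,-0.0001,0.0004,-0.0009,0,0,0]]' | sed -n 2,4p
python3 -m inch '[[0,-0.0001,0.0004,-0.0009,0,0,0],[0,-0.0001,0.0004,-0.0009,0,0,0],[0,-0.0001,0.0004,-0.0009,0,0,0]]' | sed -n 2,4p
python3 - <<'E'
from h import *
from scipy.spatial.transform import Rotation as Ro
s=monitor.get_state();q=s["eef_rot"];A=Ro.from_quat([q[1],q[2],q[3],q[0]]).as_matrix()
for n in("scene","side","wrist"):
    c=cam(n);L=(pts(c)-s["ee_pos"])@A
    m=(abs(L[...,0])<14)&(abs(L[...,1])<16)&(L[...,2]<0)&(L[...,2]>-75)
    h=np.histogram(-L[m][:,2],np.arange(0,76,3))[0];print(n,h)
E
```

```text
ee_pos: [498.7, 74.1, 185.3]
eef_rot: [-0.024, -0.114, 0.97, 0.215]
force: [-0.2, 0.3, 0.2]
ee_pos: [498.5, 74.5, 184.2]
eef_rot: [-0.024, -0.114, 0.97, 0.215]
force: [0.7, 0.1, 0.1]
ee_pos: [498.2, 75.0, 183.1]
eef_rot: [-0.024, -0.114, 0.97, 0.215]
force: [0.3, 0.0, 0.1]
scene [ 4  8 11 10 13 11 13 10 14 15 69  4  0 15 23 18 26 26 21 24 22 27 25 23
 22]
side [ 0  0  0  0  2  0  3  1  1  7 55 18  0  4  5  7 10 15 10 16 14 12 13 16
 10]
wrist [  49   68   73  105   95   98   99  115  116  138 1072  134    0    0
   35  106  153  159  175  186  197  212  219  213  136]
```

```bash
python3 -m inch '[[0,-0.0004,0.0016,-0.0036,0,0,0],[0,-0.0004,0.0016,-0.0036,0,0,0],[0,-0.0004,0.0016,-0.0036,0,0,0],[0,-0.0004,0.0016,-0.0036,0,0,0]]' | sed -n 2,4p
python3 -m inch '[[0,0,0.0002,-0.0005,0,0,0],[0,0,0.0002,-0.0005,0,0,0],[0,0,0.0002,-0.0005,0,0,0]]' | sed -n 2,4p
python3 -m inch '[[0,0,0.0002,-0.0005,0,0,0],[0,0,0.0002,-0.0005,0,0,0],[0,0,0.0002,-0.0005,0,0,0]]' | sed -n 2,4p
python3 -m inch '[[0,0,0.0002,-0.0005,0,0,0],[0,0,0.0002,-0.0005,0,0,0],[0,0,0.0002,-0.0005,0,0,0]]' | sed -n 2,4p
```

```text
ee_pos: [497.8, 76.7, 179.4]
eef_rot: [-0.024, -0.114, 0.97, 0.215]
force: [-0.4, 0.8, 0.3]
ee_pos: [497.9, 76.8, 179.0]
eef_rot: [-0.024, -0.114, 0.97, 0.215]
force: [0.2, -0.2, -0.1]
ee_pos: [497.8, 77.0, 178.5]
eef_rot: [-0.024, -0.114, 0.97, 0.215]
force: [-0.4, 0.4, 0.0]
ee_pos: [497.8, 77.2, 178.0]
eef_rot: [-0.024, -0.114, 0.97, 0.215]
force: [0.2, -1.0, -0.3]
```

```bash
python3 -m inch '[[0,0,0.0002,-0.0005,0,0,0],[0,0,0.0002,-0.0005,0,0,0],[0,0,0.0002,-0.0005,0,0,0]]' | sed -n 2,4p
python3 -m inch '[[0,0,0.0002,-0.0005,0,0,0],[0,0,0.0002,-0.0005,0,0,0],[0,0,0.0002,-0.0005,0,0,0]]' | sed -n 2,4p
python3 -m inch '[[0,0,0.0002,-0.0005,0,0,0],[0,0,0.0002,-0.0005,0,0,0],[0,0,0.0002,-0.0005,0,0,0]]' | sed -n 2,4p

```

```text
ee_pos: [497.8, 77.4, 177.5]
eef_rot: [-0.024, -0.114, 0.97, 0.215]
force: [-0.8, 0.3, -0.4]
ee_pos: [497.8, 77.6, 177.0]
eef_rot: [-0.024, -0.114, 0.97, 0.215]
force: [0.3, 0.4, -0.0]
ee_pos: [497.9, 77.8, 176.5]
eef_rot: [-0.024, -0.114, 0.97, 0.215]
force: [-0.5, -0.8, 0.0]
```

```bash
python3 -m inch '[[0,0,0.0002,-0.0005,0,0,0],[0,0,0.0002,-0.0005,0,0,0],[0,0,0.0002,-0.0005,0,0,0]]' | sed -n 2,4p
python3 -m inch '[[0,0,0.0002,-0.0005,0,0,0],[0,0,0.0002,-0.0005,0,0,0],[0,0,0.0002,-0.0005,0,0,0]]' | sed -n 2,4p
python3 -c "
from h import *
from scipy.spatial.transform import Rotation as Ro
s=monitor.get_state();q=s['eef_rot'];A=Ro.from_quat([q[1],q[2],q[3],q[0]]).as_matrix();print(s['force'])
for n in('side','wrist'):
    c=cam(n);L=(pts(c)-s['ee_pos'])@A
    m=(abs(L[...,0])<14)&(abs(L[...,1])<16)&(L[...,2]<0)&(L[...,2]>-75)
    print(n,np.histogram(-L[m][:,2],np.arange(20,60,2))[0])
"
```

```text
ee_pos: [497.9, 77.9, 176.2]
eef_rot: [-0.024, -0.114, 0.97, 0.215]
force: [-1.1, -1.9, 3.3]
ee_pos: [497.9, 78.0, 175.8]
eef_rot: [-0.024, -0.114, 0.97, 0.215]
force: [-2.0, -3.4, 6.4]
[-2.00454669 -3.43299975  6.39215774]
side [ 0  0  0  0  0  0  0  3 13 37 11  1  6  3  4 13  9  8  9]
wrist [ 76  77  74  76  93  80  91  88 229 749 100  22  41  85  97 100 106 122
 122]
```

Contact was felt, about 7 N after 0.5 mm. I'll ease back 0.3 mm and start the arc stroke.

```bash
python3 -m inch '[[0,0,-0.0001,0.0003,0,0,0],[0,-0.0007,0.0027,0.0016,-0.054,-0.0127,0],[0,-0.0013,0.0054,0.0026,-0.107,-0.025,0],[0,-0.002,0.0084,0.0036,-0.16,-0.0374,0],[0,-0.0027,0.0114,0.0043,-0.2125,-0.0495,0],[0,-0.0027,0.0114,0.0043,-0.2125,-0.0495,0]]' 
python3 -c "
from h import *
o=np.array([523,108.5,0]);R=np.array([[.974,.227,0],[-.227,.974,0],[0,0,1]])
c=cam('wrist');print(monitor.get_state()['force']);L=(pts(c)-o)@R.T;h=cv2.cvtColor(c['color'],cv2.COLOR_BGR2HSV)
def rep(m):
    n,l,s,ce=cv2.connectedComponentsWithStats(m.astype(np.uint8))
    for i in range(1,n):
        if s[i,4]>60:
            P=np.median(L[l==i],0);print(s[i],P.round(0),np.degrees(np.arctan2(P[1],P[2]-125)).round(1))
d=(abs(L[...,0])<20)&(abs(L[...,1])<72)&(L[...,2]>185)&(np.hypot(L[...,1],L[...,2]-125)<98)
print('white');rep(d&(c['color'].min(2)>190)); print('red');rep(d&(redmask(c)>0))
"
```

```text
time: 12.17
ee_pos: [494.9, 91.3, 180.8]
eef_rot: [-0.011, -0.118, 0.987, 0.107]
force: [-1.2, -0.4, 2.8]
width: -0.2
finger_force: 1.1
[ 0.19373097 -0.52115338  2.97150593]
white
[423 253   9  26 147] [  2.  65. 192.] 44.2
[263 271  27  25 357] [-13. -46. 208.] -29.0
red
```

```bash
python3 -m inch '[[0,-0.0007,0.0029,0.0006,-0.053,-0.0124,0],[0,-0.0014,0.0059,0.001,-0.106,-0.0248,0],[0,-0.0021,0.0089,0.0012,-0.16,-0.0371,0],[0,-0.0028,0.0118,0.0013,-0.2125,-0.0495,0],[0,-0.0028,0.0118,0.0013,-0.2125,-0.0495,0]]' | sed -n 2,4p
python3 -m inch '[[0,-0.0007,0.0029,-0.0001,-0.053,-0.0124,0],[0,-0.0014,0.0059,-0.0003,-0.106,-0.0248,0],[0,-0.0021,0.0089,-0.0007,-0.16,-0.0371,0],[0,-0.0028,0.0118,-0.0013,-0.2125,-0.0495,0],[0,-0.0028,0.0118,-0.0013,-0.2125,-0.0495,0]]' | sed -n 2,4p
cat > look.py <<'E'
from h import *
import sys
o=np.array([523,108.5,0]);R=np.array([[.974,.227,0],[-.227,.974,0],[0,0,1]])
print(monitor.get_state()['force'].round(1))
for nm in sys.argv[1:] or ["wrist"]:
    c=cam(nm);L=(pts(c)-o)@R.T
    def rep(t,m):
        n,l,s,ce=cv2.connectedComponentsWithStats(m.astype(np.uint8))
        for i in range(1,n):
            if s[i,4]>25:
                Q=L[l==i];a=np.degrees(np.arctan2(Q[:,1],Q[:,2]-125));print(nm,t,s[i],np.median(Q,0).round(0),"deg",np.percentile(a,[2,50,98]).round(1))
    d=(L[...,0]>-48)&(L[...,0]<20)&(abs(L[...,1])<72)&(L[...,2]>185)&(np.hypot(L[...,1],L[...,2]-125)<99)
    rep('white',d&(c['color'].min(2)>(190 if nm=="wrist" else 175))); rep('red',d&(redmask(c)>0))
E
python3 look.py wrist scene
```

```text
ee_pos: [492.2, 102.6, 181.3]
eef_rot: [0.0, -0.118, 0.993, -0.001]
force: [-1.0, 0.0, 5.9]
ee_pos: [489.4, 114.6, 179.4]
eef_rot: [0.012, -0.118, 0.987, -0.109]
force: [-0.6, 2.5, 8.0]
[-0.6  2.5  8. ]
wrist white [263 270  27  23 290] [-15.  -7. 219.] deg [-7.2 -4.3  1.7]
```

The drum follows with no slip: the white mark went from −29° to −4° over a 25° stroke. The force is rising with the tyre's runout, so I'll ease off 0.5 mm and finish the stroke.

```bash
python3 -m inch '[[0,-0.0007,0.003,-0.0003,-0.053,-0.0124,0],[0,-0.0014,0.0059,-0.0012,-0.106,-0.0248,0],[0,-0.0021,0.0087,-0.0022,-0.16,-0.0371,0],[0,-0.0027,0.0114,-0.0034,-0.2125,-0.0495,0],[0,-0.0027,0.0114,-0.0034,-0.2125,-0.0495,0]]' | sed -n 2,4p; python3 look.py wrist scene
```

```text
ee_pos: [486.7, 125.9, 175.1]
eef_rot: [0.023, -0.115, 0.969, -0.216]
force: [-0.7, 3.6, 6.4]
[-0.7  3.6  6.4]
wrist white [263 270  27  23 308] [-15.  14. 218.] deg [ 5.4  8.4 14.5]
wrist red [201 229   7  53  77] [ -1. -57. 201.] deg [-42.6 -36.9 -36.1]
```

The red patch's upper edge shows at −36°, so the pocket's centre is near −46°. I need about 46° more, one more stroke. Lift off, swing back to −25° and touch again.

```bash
python3 -m inch '[[0,-0.0015,0.0063,0.0141,0,0,0],[0,0.0017,-0.0073,0.023,0.11,0.025,0],[0,0.0017,-0.0073,0.023,0.2125,0.0495,0],[0,0.0054,-0.0233,0.0248,0.32,0.074,0],[0,0.0054,-0.0233,0.0248,0.425,0.099,0],[0,0.0091,-0.0393,0.023,0.53,0.124,0],[0,0.0091,-0.0393,0.023,0.6375,0.1485,0],[0,0.0127,-0.0545,0.0177,0.75,0.174,0],[0,0.0127,-0.0545,0.0177,0.85,0.198,0],[0,0.0127,-0.0545,0.0177,0.85,0.198,0],[0,0.0112,-0.048,0.0032,0.85,0.198,0],[0,0.0112,-0.048,0.0032,0.85,0.198,0],[0,0.0112,-0.048,0.0032,0.85,0.198,0]]' | sed -n 2,4p; python3 look.py wrist
```

```text
ee_pos: [497.4, 76.8, 179.2]
eef_rot: [-0.025, -0.114, 0.969, 0.215]
force: [1.0, 0.5, -0.5]
[ 1.   0.5 -0.5]
wrist white [399 251  28  31 218] [-14.  20. 217.] deg [ 5.4 12.1 22.1]
wrist white [415 280   8  19  61] [ 14.  34. 214.] deg [17.9 20.8 22.5]
wrist red [254 226  15  41 473] [-32. -68. 191.] deg [-48.3 -45.6 -43.5]
wrist red [254 267  32  25 338] [-14. -63. 197.] deg [-48.5 -41.  -37. ]
```

```bash
python3 -m inch '[[0,-0.0001,0.0004,-0.0009,0,0,0],[0,-0.0001,0.0004,-0.0009,0,0,0],[0,-0.0001,0.0004,-0.0009,0,0,0]]' | sed -n 2,4p
python3 -m inch '[[0,0,0.0002,-0.0005,0,0,0],[0,0,0.0002,-0.0005,0,0,0],[0,0,0.0002,-0.0005,0,0,0]]' | sed -n 2,4p
python3 -m inch '[[0,0,0.0002,-0.0005,0,0,0],[0,0,0.0002,-0.0005,0,0,0],[0,0,0.0002,-0.0005,0,0,0]]' | sed -n 2,4p
```

```text
ee_pos: [498.1, 77.3, 179.2]
eef_rot: [-0.024, -0.115, 0.97, 0.215]
force: [0.5, 0.6, 0.0]
ee_pos: [498.0, 77.3, 178.3]
eef_rot: [-0.024, -0.114, 0.97, 0.215]
force: [-0.3, -0.6, -0.4]
ee_pos: [497.9, 77.4, 177.7]
eef_rot: [-0.024, -0.114, 0.97, 0.215]
force: [0.2, 0.5, 0.1]
```

```bash
python3 -m inch '[[0,0,0.0002,-0.0005,0,0,0],[0,0,0.0002,-0.0005,0,0,0],[0,0,0.0002,-0.0005,0,0,0]]' | sed -n 2,4p
python3 -m inch '[[0,0,0.0002,-0.0005,0,0,0],[0,0,0.0002,-0.0005,0,0,0],[0,0,0.0002,-0.0005,0,0,0]]' | sed -n 2,4p
python3 -m inch '[[0,0,0.0002,-0.0004,0,0,0],[0,0,0.0002,-0.0004,0,0,0],[0,0,0.0002,-0.0004,0,0,0]]' | sed -n 2,4p
```

```text
ee_pos: [497.9, 77.6, 177.2]
eef_rot: [-0.024, -0.114, 0.97, 0.215]
force: [-0.1, -0.6, -0.5]
ee_pos: [497.9, 77.8, 176.7]
eef_rot: [-0.024, -0.114, 0.97, 0.215]
force: [-0.0, -0.9, 0.7]
ee_pos: [497.9, 78.0, 176.3]
eef_rot: [-0.024, -0.114, 0.97, 0.215]
force: [-0.1, 0.7, -0.3]
```

```bash
python3 -m inch '[[0,0,0.0002,-0.0005,0,0,0],[0,0,0.0002,-0.0005,0,0,0],[0,0,0.0002,-0.0005,0,0,0]]' | sed -n 2,4p
python3 -m inch '[[0,0,0.0002,-0.0004,0,0,0],[0,0,0.0002,-0.0004,0,0,0],[0,0,0.0002,-0.0004,0,0,0]]' | sed -n 2,4p
```

```text
ee_pos: [497.9, 78.2, 175.8]
eef_rot: [-0.024, -0.114, 0.97, 0.215]
force: [1.4, 1.5, -0.7]
ee_pos: [497.9, 78.4, 175.4]
eef_rot: [-0.024, -0.114, 0.97, 0.215]
force: [0.8, -0.5, -0.0]
```

```bash
python3 -m inch '[[0,0,0.0002,-0.0005,0,0,0],[0,0,0.0002,-0.0005,0,0,0],[0,0,0.0002,-0.0005,0,0,0]]' | sed -n 2,4p
python3 -m inch '[[0,0,0.0002,-0.0004,0,0,0],[0,0,0.0002,-0.0004,0,0,0],[0,0,0.0002,-0.0004,0,0,0]]' | sed -n 2,4p
```

```text
ee_pos: [498.0, 78.6, 175.0]
eef_rot: [-0.024, -0.114, 0.97, 0.215]
force: [-0.1, 0.5, 1.6]
ee_pos: [498.0, 78.7, 174.7]
eef_rot: [-0.024, -0.114, 0.97, 0.215]
force: [-0.3, -2.3, 3.8]
```

```bash
python3 -m inch '[[0,-0.0006,0.0027,0.0013,-0.053,-0.0124,0],[0,-0.0013,0.0055,0.0023,-0.106,-0.0248,0],[0,-0.0019,0.0084,0.0032,-0.16,-0.0371,0],[0,-0.0026,0.0113,0.004,-0.2125,-0.0495,0],[0,-0.0026,0.0113,0.004,-0.2125,-0.0495,0]]' | sed -n 2,4p
python3 look.py wrist
```

```text
ee_pos: [495.1, 91.8, 179.5]
eef_rot: [-0.011, -0.118, 0.987, 0.107]
force: [0.2, 1.1, 0.6]
[0.2 1.1 0.6]
wrist white [402 251  27  48 442] [ -7.  53. 202.] deg [19.9 34.6 37. ]
wrist white [247 281   8   7  32] [ -5. -57. 199.] deg [-38.6 -37.7 -36.3]
wrist red [255 228  15  42 521] [-32. -49. 206.] deg [-33.8 -31.1 -28.8]
wrist red [241 267  47  25 544] [-15. -50. 206.] deg [-39.6 -31.6 -22.9]
```

```bash
python3 -m inch '[[0,0,0.0001,-0.0005,0,0,0],[0,0,0.0001,-0.0005,0,0,0],[0,0,0.0001,-0.0005,0,0,0]]' | sed -n 2,4p
python3 -m inch '[[0,0,0.0001,-0.0004,0,0,0],[0,0,0.0001,-0.0004,0,0,0],[0,0,0.0001,-0.0004,0,0,0]]' | sed -n 2,4p
```

```text
ee_pos: [495.5, 89.6, 178.0]
eef_rot: [-0.012, -0.116, 0.987, 0.109]
force: [-1.4, -0.9, 6.9]
ee_pos: [495.6, 89.4, 177.7]
eef_rot: [-0.012, -0.116, 0.987, 0.109]
force: [-2.9, -1.6, 9.0]
```

```bash
python3 -m inch '[[0,0,0,0.0004,0,0,0],[0,-0.0007,0.0029,0.001,-0.053,-0.0124,0],[0,-0.0013,0.0058,0.0014,-0.106,-0.0248,0],[0,-0.002,0.0087,0.0016,-0.16,-0.0371,0],[0,-0.0027,0.0116,0.0018,-0.2125,-0.0495,0],[0,-0.0027,0.0116,0.0018,-0.2125,-0.0495,0],[0,-0.0027,0.0116,0.0018,-0.2125,-0.0495,0]]' | sed -n 2,4p
python3 look.py wrist
```

```text
ee_pos: [492.7, 102.2, 179.4]
eef_rot: [-0.0, -0.118, 0.993, 0.0]
force: [-1.0, -0.1, 6.9]
[-1.  -0.1  6.9]
wrist white [418 263  10  26 174] [  2.  69. 187.] deg [46.2 48.1 49.5]
wrist red [256 228  15  42 500] [-32. -31. 214.] deg [-22.  -19.2 -16.9]
wrist red [242 267  48  25 550] [-15. -32. 214.] deg [-27.7 -19.8 -10.8]
```

```bash
python3 -m inch '[[0,-0.001,0.0042,0,-0.0765,-0.0178,0],[0,-0.002,0.0084,-0.0004,-0.153,-0.0356,0],[0,-0.0029,0.0126,-0.0012,-0.23,-0.0535,0],[0,-0.0039,0.0167,-0.0023,-0.306,-0.0713,0],[0,-0.0039,0.0167,-0.0023,-0.306,-0.0713,0],[0,-0.0039,0.0167,-0.0023,-0.306,-0.0713,0]]' | sed -n 2,4p
python3 look.py wrist
```

```text
ee_pos: [488.5, 119.6, 176.3]
eef_rot: [0.017, -0.117, 0.981, -0.155]
force: [-1.3, 1.9, 6.8]
[-1.3  1.9  6.8]
wrist red [256 228  16  43 511] [-32.  -1. 219.] deg [-3.4 -0.7  1.6]
wrist red [242 268  48  24 549] [-15.  -2. 220.] deg [-9.2 -1.4  7.6]
```

```bash
python3 -m inch '[[0,-0.0002,0.0009,-0.0003,-0.017,-0.004,0],[0,-0.0002,0.0009,-0.0003,-0.017,-0.004,0],[0,-0.0002,0.0009,-0.0003,-0.017,-0.004,0]]' | sed -n 2,4p
python3 look.py wrist
python3 -m inch '[[0,-0.0003,0.0013,0.0009,-0.017,-0.004,0],[0,-0.0004,0.002,0.003,-0.017,-0.004,0],[0,-0.001,0.005,0.012,-0.017,-0.004,0],[0,-0.003,0.013,0.04,-0.017,-0.004,0],[0,-0.003,0.013,0.04,0.1,0.023,0],[0,-0.003,0.013,0.06,0.2,0.047,0],[0,-0.003,0.013,0.06,0.314,0.073,0],[0,-0.003,0.013,0.06,0.314,0.073,0],[0,-0.003,0.013,0.06,0.314,0.073,0]]' | sed -n 2,4p
python3 look.py wrist scene side
```

```text
ee_pos: [488.6, 119.2, 176.4]
eef_rot: [0.018, -0.115, 0.98, -0.163]
force: [-2.7, 1.5, 5.7]
[-2.7  1.5  5.7]
wrist red [257 228  15  42 508] [-32.  -1. 219.] deg [-3.3 -0.5  1.7]
wrist red [243 267  47  24 548] [-15.  -2. 220.] deg [-9.1 -1.3  7.9]
ee_pos: [486.2, 130.7, 237.5]
eef_rot: [0.001, -0.115, 0.993, -0.005]
force: [0.1, 0.8, 0.3]
[0.1 0.8 0.3]
wrist red [274 198  12  33 362] [-32.  -0. 220.] deg [-2.5 -0.1  2.2]
wrist red [261 233  40  47 673] [-10.  -4. 221.] deg [-8.5 -2.3  8. ]
scene white [215 207  15   8  39] [  6.  -8. 217.] deg [-8.5 -5.3  2.8]
scene red [208 205  39  15 185] [-13.   2. 220.] deg [-7.6  1.4  9.5]
side red [287 140  14   5  26] [-22.   0. 221.] deg [-6.7  0.3  8.2]
```

The marked pocket stands upright within about 0.5° with the fingers off. On to the red tube, with the gripper open and its closing line across the rack's x.

```bash
python3 -m inch '[[0.06,0,0,0.02,0,0,0],[0.06,-0.054,-0.428,0.02,0,0,1.368],[0.06,-0.054,-0.428,0.02,0,0,1.368],[0.06,-0.054,-0.428,0.02,0,0,1.368],[0.06,-0.054,-0.428,0.02,0,0,1.368],[0.06,-0.054,-0.428,0.02,0,0,1.368],[0.06,-0.054,-0.428,0.02,0,0,1.368],[0.06,-0.054,-0.428,0.02,0,0,1.368],[0.06,-0.054,-0.428,0.02,0,0,1.368],[0.06,-0.054,-0.428,0.02,0,0,1.368],[0.06,-0.054,-0.428,0.02,0,0,1.368],[0.06,-0.054,-0.428,0.02,0,0,1.368],[0.06,-0.054,-0.428,-0.077,0,0,1.368],[0.06,-0.054,-0.428,-0.077,0,0,1.368],[0.06,-0.054,-0.428,-0.077,0,0,1.368],[0.06,-0.054,-0.428,-0.077,0,0,1.368],[0.06,-0.054,-0.428,-0.077,0,0,1.368]]'
cat > tube.py <<'E'
from h import *
from scipy.spatial.transform import Rotation as Ro
s=monitor.get_state();q=s['eef_rot'];A=Ro.from_quat([q[1],q[2],q[3],q[0]]).as_matrix();print(s['ee_pos'].round(1),s['width'],s['force'].round(1),np.round(s['qpos'],2))
for n in ("wrist","side","scene"):
    c=cam(n);W=pts(c);k,l,st,ce=cv2.connectedComponentsWithStats(redmask(c))
    for i in range(1,k):
        Q=W[l==i]
        if st[i,4]>15 and (np.linalg.norm(np.median(Q,0)[:2]-[432,-297])<40 or n=="wrist" and st[i,4]>100):
            print(n,st[i],"med",np.median(Q,0).round(1),"ctr z98",onplane(c,[ce[i]],98).round(1)[0],"z pct",np.percentile(Q[:,2],[5,95]).round(0), "top", Q[Q[:,2]>95].mean(0).round(1) if (Q[:,2]>95).any() else '')
    L=(W-s['ee_pos'])@A; m=(abs(L[...,0])<14)&(abs(L[...,1])<60)&(L[...,2]>-90)&(L[...,2]<0)
    print(n,np.histogram(-L[m][:,2],np.arange(0,90,5))[0])
    cv2.imwrite(f"pics/{n}_{s['time']:.1f}.png",c["color"])
E
python3 tube.py; ls pics
```

```text
time: 22.07
ee_pos: [431.4, -294.2, 159.3]
eef_rot: [-0.003, 0.719, -0.695, 0.002]
force: [-0.5, -0.7, 0.9]
width: 60.0
finger_force: 0.0
[ 431.4 -294.2  159.3] 59.95904998099256 [-0.5 -0.7  0.9] [-0.74  0.3  -0.23  1.04  0.01 -2.35]
wrist [311 180  22  24 402] med [ 432.8 -300.8   98.5] ctr z98 [ 432.8 -300.8   98. ] z pct [ 91. 100.] top [ 432.5 -300.5  100.6]
wrist [  79  310   42   37 1081] med [ 699.9 -107.4   55.5] ctr z98 [ 659.7 -146.6   98. ] z pct [47. 57.] top [ 474.5 -328.3  296. ]
wrist [584 310  29  25 294] med [  45.9 -104.5   14. ] ctr z98 [ 144.5 -172.6   98. ] z pct [13. 15.] top [ 434.1 -373.3  341.8]
wrist [  0   0   0   0   0   0   0   0   7 180 371 472 506 579 617 610 750]
side [341 273  10  10  86] med [ 428.6 -303.2   98.2] ctr z98 [ 428.1 -304.3   98. ] z pct [ 91. 100.] top [ 419.  -319.9  112.1]
side [ 0  0  0  0  0  0  0  0  0 22 48 70 75 73 77 78 75]
scene [0 0 0 0 0 0 0 0 0 0 1 4 3 2 2 2 1]
chk.png
rot.png
s2.png
scene0.png
scene2.png
scene_22.1.png
side0.png
side2.png
side_22.1.png
w1.png
wrist0.png
wrist2.png
wrist_22.1.png
```

```bash
python3 -m inch '[[0.05,0,-0.007,-0.03,0,0,0],[0.05,0,-0.007,-0.06,0,0,0],[0.05,0,-0.007,-0.09,0,0,0],[0.05,0,-0.007,-0.11,0,0,0],[0.05,0,-0.007,-0.119,0,0,0],[0.05,0,-0.007,-0.119,0,0,0],[0.05,0,-0.007,-0.119,0,0,0],[0.05,0,-0.007,-0.119,0,0,0]]'
python3 tube.py
python3 - <<'E'
import cv2,numpy as np,glob,os
f=sorted(glob.glob("pics/wrist_*.png"),key=os.path.getmtime)[-1]
a=cv2.imread(f)[100:300,200:440];b=cv2.resize(cv2.imread(f.replace("wrist","side"))[230:330,290:410],(240,200))
cv2.imwrite("pics/g1.png",cv2.resize(np.hstack([a,b]),None,fx=1.66,fy=1.66))
E
```

```text
time: 22.88
ee_pos: [432.8, -303.4, 42.7]
eef_rot: [-0.003, 0.718, -0.696, 0.005]
force: [0.2, 0.2, 0.2]
width: 50.4
finger_force: 0.0
[ 432.8 -303.4   42.7] 50.43682429448604 [0.2 0.2 0.2] [-0.75  0.42 -0.39  0.75  0.01 -2.36]
wrist [ 305  254   37   43 1281] med [ 432.8 -302.5   98.2] ctr z98 [ 432.7 -302.4   98. ] z pct [90. 99.] top [ 432.6 -301.1   98.9]
wrist [  21   66  987   94   96  103  119  136  145  395  642 1331  488  521
  588  560  685]
side [341 273  10  11  87] med [ 429.3 -303.5   98.2] ctr z98 [ 428.  -304.4   98. ] z pct [ 91. 100.] top [ 424.4 -310.3  104.9]
side [ 21   9  86  37  22  25  23  24  37  62  90 116  61  65  66  56  50]
scene [0 0 4 0 0 0 0 0 0 0 0 0 0 0 0 0 0]
```

View pics/g1.png

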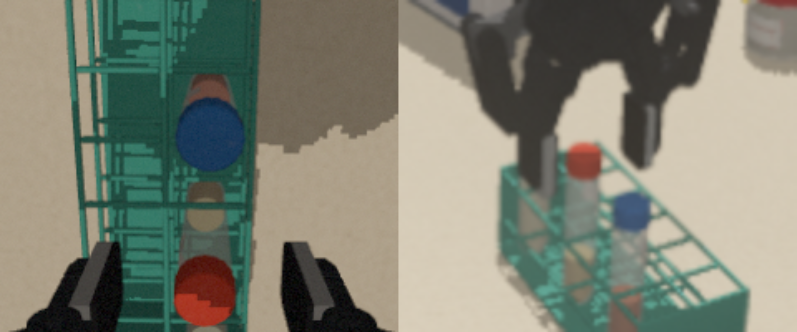

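The red cap sits centred between the open fingers (wrist crop, cap at (205,290), fingers at 105 and 295), with the neighbouring blue tube clear. Closing and lifting.

```bash
python3 -m inch '[[0.03,0,0,0,0,0,0],[0.0,0,0,0,0,0,0],[0.0,0,0,0,0,0,0],[0.0,0,0,0,0,0,0],[0.0,0,0,0,0,0,0],[0.0,0,0,0,0,0,0],[0.0,0,0,0,0,0,0],[0.0,0,0,0,0,0,0]]'
python3 -m inch '[[0.0,0,0,0.01,0,0,0],[0.0,0,0,0.03,0,0,0],[0.0,0,0,0.06,0,0,0],[0.0,0,0,0.1,0,0,0],[0.0,0,0,0.14,0,0,0],[0.0,0,0,0.18,0,0,0],[0.0,0,0,0.22,0,0,0],[0.0,0,0,0.25,0,0,0],[0.0,0,0,0.25,0,0,0],[0.0,0,0,0.25,0,0,0]]'
cat > held.py <<'E'
from h import *
from scipy.spatial.transform import Rotation as Ro
s=monitor.get_state();q=s['eef_rot'];A=Ro.from_quat([q[1],q[2],q[3],q[0]]).as_matrix();print(s['ee_pos'].round(1),s['width'],s['force'].round(1),np.round(s['qpos'],2))
p=s['ee_pos']
for n in ("wrist","side","scene"):
    c=cam(n);W=pts(c);L=(W-p)@A
    m=(redmask(c)>0)&(abs(L[...,0])<20)&(abs(L[...,1])<20)&(L[...,2]>-80)&(L[...,2]<20)
    if m.sum()>5: print(n,"red",m.sum(),"tool",np.percentile(L[m],[5,50,95],axis=0).round(1).tolist(),"world",np.median(W[m],0).round(1))
    t=(np.hypot(L[...,0],L[...,1])<14)&(L[...,2]>-45)&(L[...,2]<60)
    for z in range(-35,60,10):
        k=t&(abs(L[...,2]-z)<5)
        if k.sum()>3: print("  ",z,k.sum(),L[k][:,:2].mean(0).round(1))
    cv2.imwrite(f"pics/{n}_{s['time']:.1f}.png",c["color"])
E
python3 held.py
```

```text
time: 23.7
ee_pos: [431.8, -302.9, 41.3]
eef_rot: [-0.003, 0.718, -0.696, 0.004]
force: [-0.9, 0.5, 5.4]
width: 16.3
finger_force: 58.4
time: 24.53
ee_pos: [432.2, -303.1, 293.0]
eef_rot: [-0.003, 0.718, -0.696, 0.005]
force: [-0.3, -0.6, -1.6]
width: 16.3
finger_force: 58.6
[ 432.2 -303.1  293. ] 16.28795941412288 [-0.3 -0.6 -1.6] [-0.75  0.25  0.06  1.37  0.01 -2.36]
wrist red 1259 tool [[-9.3, -8.3, -58.0], [0.2, -1.4, -56.8], [5.9, 5.7, -48.6]] world [ 432.8 -303.1  349.9]
   -35 231 [ 4.1 -1.2]
   -25 201 [ 3.8 -1.1]
   -15 182 [ 3.5 -0.5]
   -5 154 [ 3.5 -0.8]
   5 139 [ 3.4 -0.5]
   15 117 [ 3.6 -0.5]
   25 102 [ 3.4 -0.2]
side red 57 tool [[-5.8, -7.4, -56.6], [3.3, -0.6, -52.2], [5.8, 4.0, -45.5]] world [ 432.3 -306.4  345.1]
   -35 67 [1.8 3.3]
   -25 72 [1.4 4.9]
   -15 76 [0.6 5.3]
   -5 74 [1.1 5.3]
   5 66 [1.2 5.5]
   15 68 [1.3 5.6]
   25 72 [0.5 5.6]
   35 34 [0.7 5.2]
```

```bash
python3 -m inch '[[0,0.03,0.03,0,0,0,-0.11],[0,0.05,0.06,0,0,0,-0.23],[0,0.06,0.1,0,0,0,-0.35],[0,0.07,0.14,0,0,0,-0.46],[0,0.075,0.18,0,0,0,-0.58],[0,0.08,0.22,0,0,0,-0.7],[0,0.083,0.26,0,0,0,-0.81],[0,0.087,0.3,0,0,0,-0.93],[0,0.089,0.34,0,0,0,-1.05],[0,0.089,0.37,0,0,0,-1.17],[0,0.089,0.39,0,0,0,-1.27],[0,0.0892,0.4118,0,0,0,-1.368],[0,0.0892,0.4118,0,0,0,-1.368],[0,0.0892,0.4118,-0.015,0,0,-1.368],[0,0.0892,0.4118,-0.015,0,0,-1.368],[0,0.0892,0.4118,-0.015,0,0,-1.368]]'
python3 held.py
cat > hole.py <<'E'
from h import *
for n in ("wrist","scene"):
    c=cam(n);W=pts(c);m=redmask(c)
    d=np.hypot(W[...,0]-523,W[...,1]-108.5)
    m=((m>0)&(d<32)&(W[...,2]>205)&(W[...,2]<230)).astype(np.uint8)
    u=np.argwhere(m)[:,::-1].astype(float)
    P=onplane(c,u,219); r=cv2.minAreaRect(P[:,:2].astype(np.float32)); print(n,len(u),"red sq",r)
    g=c["color"]; x,y,w,h=cv2.boundingRect(m); x-=25;y-=25;w+=50;h+=50
    cv2.imwrite(f"pics/hole_{n}.png",cv2.resize(g[y:y+h,x:x+w],(390,390),interpolation=cv2.INTER_CUBIC))
cv2.imwrite("pics/hole.png",np.hstack([cv2.imread("pics/hole_wrist.png"),cv2.imread("pics/hole_scene.png")]))
E
python3 hole.py
```

```text
time: 26.02
ee_pos: [519.6, 109.0, 274.5]
eef_rot: [-0.001, -0.117, 0.993, -0.005]
force: [0.8, -0.1, 1.2]
width: 16.2
finger_force: 58.7
[519.6 109.  274.5] 16.228474867787423 [ 0.8 -0.1  1.2] [ 0.08  0.27  0.04  1.34 -0.01 -0.16]
wrist red 1273 tool [[-10.9, -7.5, -58.1], [-1.1, -0.3, -56.9], [4.6, 6.9, -48.4]] world [520.8 109.6 331.4]
   -35 241 [ 2.8 -0.2]
   -25 205 [ 2.4 -0.1]
   -15 170 [2.1 0.2]
   -5 155 [2.1 0.4]
   5 133 [2.1 0.7]
   15 121 [2.1 0.5]
   25 102 [2.1 0.6]
   55 319 [5.2 1.1]
   -35 30 [-0.4 -6.2]
   -25 24 [ 0.3 -5.7]
   -15 24 [-0.7 -4.3]
   -5 25 [-0.3 -4.8]
   5 27 [ 0.5 -4.6]
   15 28 [ 0.4 -4.1]
   25 29 [ 0.8 -4.5]
   35 9 [ 0.4 -2.3]
   55 15 [-0.6  5.1]
scene red 13 tool [[0.2, -5.5, -65.6], [2.7, -1.5, -55.3], [8.2, 8.5, -20.6]] world [517.4 107.2 329.8]
   -35 36 [-2.   5.7]
   -25 55 [-2.6  6.2]
   -15 60 [-2.5  5.9]
   -5 54 [-2.3  6. ]
   5 52 [-2.3  6. ]
   15 57 [-2.1  6.3]
   25 44 [-2.5  6.5]
   35 11 [-3.5  5.8]
   55 63 [ 3.6 -3.4]
wrist 621 red sq ((517.09375, 106.8961410522461), (51.4080696105957, 28.23690414428711), 12.421697616577148)
scene 162 red sq ((523.3045654296875, 108.40647888183594), (62.36296463012695, 29.50377655029297), 14.845392227172852)
```

View pics/hole.png

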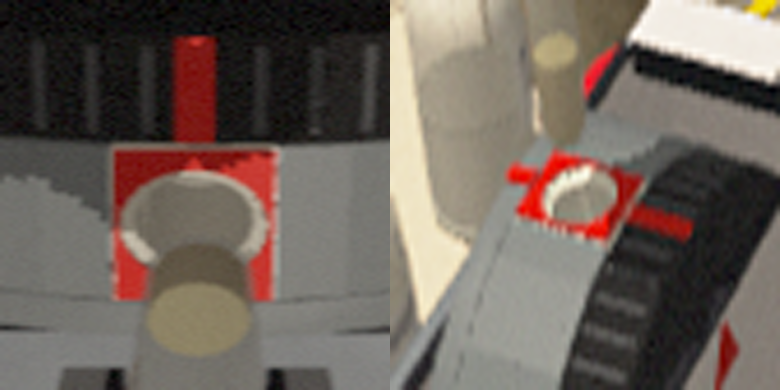

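The wrist crop shows the tube's foot edge at about (198,247), laterally centred on the hole, whose front rim is at about (195,172). The scene crop agrees in y. Now I'll cast both edges to set x.

```bash
python3 - <<'E'
from h import *
c=cam("wrist");W=pts(c);d=np.hypot(W[...,0]-523,W[...,1]-108.5)
m=((redmask(c)>0)&(d<32)&(W[...,2]>205)&(W[...,2]<230)).astype(np.uint8)
x,y,w,h=cv2.boundingRect(m);x-=25;y-=25;w+=50;h+=50
o=np.array([523,108.5,0]);R=np.array([[.974,.227,0],[-.227,.974,0],[0,0,1]])
f=lambda p:[x+p[0]*w/390-.5,y+p[1]*h/390-.5]
p=monitor.get_state()["ee_pos"];print(x,y,w,h,p)
for nm,q,z in(("rim front",(195,172),218.5),("rim left",(121,222),218.5),("rim right",(268,222),218.5),("sq left",(112,180),219),("sq right",(277,180),219),("foot front",(198,247),p[2]-37),("foot L",(148,275),p[2]-37),("foot R",(250,275),p[2]-37)):
    print(nm,((onplane(c,[f(q)],z)-o)@R.T).round(1))
# tool->rotator frame
print("tcp local",R@(p-o))
E
```

```text
279 139 85 110 [520.93181249 108.95314512 276.1748337 ]
rim front [[-1.220e+01 -2.000e-01  2.185e+02]]
rim left [[ 2.000e-01 -1.370e+01  2.185e+02]]
rim right [[-1.000e-01  1.310e+01  2.185e+02]]
sq left [[-10.3 -15.1 219. ]]
sq right [[-10.5  14.5 219. ]]
foot front [[ -1.1   0.5 239.2]]
foot L [[  5.5  -7.9 239.2]]
foot R [[  5.4   9.4 239.2]]
tcp local [ -1.91155069   0.91084192 276.1748337 ]
```

```bash
python3 -m inch '[[0,-0.0022,-0.0014,-0.005,0,0,0],[0,-0.0022,-0.0014,-0.01,0,0,0],[0,-0.0022,-0.0014,-0.015,0,0,0],[0,-0.0022,-0.0014,-0.015,0,0,0],[0,-0.0022,-0.0014,-0.015,0,0,0],[0,-0.0022,-0.0014,-0.015,0,0,0]]'
python3 - <<'E'
from h import *
out=[]
for n in("wrist","scene","side"):
    c=cam(n);M=np.array(c["camera_from_world"])
    r=cv2.projectPoints(np.array([[523,108.5,219.]]),cv2.Rodrigues(M[:3,:3])[0],M[:3,3],np.array(c["camera_matrix"]),np.array([c["k1"],0,0,0.]))[0].ravel()
    k=40 if n=="wrist" else 22
    a,b=int(r[0])-k,int(r[1])-k; print(n,a,b,k)
    out.append(cv2.resize(c["color"][b:b+2*k,a:a+2*k],(264,264),interpolation=cv2.INTER_CUBIC))
cv2.imwrite("pics/near.png",np.hstack(out)); print(monitor.get_state()["force"],monitor.get_state()["ee_pos"])
E
```

```text
time: 26.82
ee_pos: [518.5, 107.9, 260.8]
eef_rot: [0.001, -0.117, 0.993, -0.005]
force: [-0.0, 0.4, -0.4]
width: 16.0
finger_force: 58.7
wrist 281 170 40
scene 200 189 22
side 280 119 22
[-0.06885708 -0.58872374 -0.26996605] [518.67712894 107.93849038 261.0032703 ]
```

View pics/near.png

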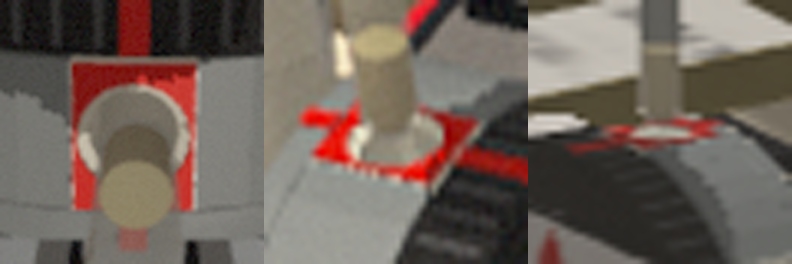

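The wrist crop shows the foot centred laterally on the hole (136 against 135 px). Allowing for height, the wrist, scene and side crops together put it about 1 mm too far in +x, so I shift slightly and start lowering with force checks.

```bash
python3 -m inch '[[0,-0.0011,-0.0007,0,0,0,0],[0,-0.0011,-0.0007,-0.003,0,0,0],[0,-0.0011,-0.0007,-0.006,0,0,0],[0,-0.0011,-0.0007,-0.009,0,0,0],[0,-0.0011,-0.0007,-0.009,0,0,0],[0,-0.0011,-0.0007,-0.009,0,0,0]]' |sed -n 2,4p
python3 -m inch '[[0,0,0,-0.002,0,0,0],[0,0,0,-0.004,0,0,0],[0,0,0,-0.004,0,0,0]]' |sed -n 2,4p
python3 -m inch '[[0,0,0,-0.002,0,0,0],[0,0,0,-0.004,0,0,0],[0,0,0,-0.004,0,0,0]]' |sed -n 2,4p
```

```text
ee_pos: [517.3, 107.2, 251.5]
eef_rot: [0.0, -0.117, 0.993, -0.005]
force: [-1.2, 0.7, 1.2]
ee_pos: [517.3, 107.2, 247.4]
eef_rot: [0.0, -0.117, 0.993, -0.005]
force: [0.0, -0.5, -0.6]
ee_pos: [517.3, 107.2, 243.4]
eef_rot: [0.0, -0.117, 0.993, -0.005]
force: [-0.8, 0.3, -0.5]
```

The foot is past the flare with no force. Continuing down in checked steps.

```bash
python3 -m inch '[[0,0,0,-0.004,0,0,0],[0,0,0,-0.008,0,0,0],[0,0,0,-0.012,0,0,0],[0,0,0,-0.012,0,0,0]]' |sed -n 2,4p
python3 -m inch '[[0,0,0,-0.004,0,0,0],[0,0,0,-0.008,0,0,0],[0,0,0,-0.012,0,0,0],[0,0,0,-0.012,0,0,0]]' |sed -n 2,4p
python3 -m inch '[[0,0,0,-0.004,0,0,0],[0,0,0,-0.008,0,0,0],[0,0,0,-0.012,0,0,0],[0,0,0,-0.012,0,0,0]]' |sed -n 2,4p
python3 -m inch '[[0,0,0,-0.004,0,0,0],[0,0,0,-0.008,0,0,0],[0,0,0,-0.012,0,0,0],[0,0,0,-0.012,0,0,0]]' |sed -n 2,4p
python3 look.py wrist scene
```

```text
ee_pos: [516.9, 107.2, 230.8]
eef_rot: [-0.0, -0.117, 0.993, -0.005]
force: [-0.5, 0.4, -1.4]
ee_pos: [517.0, 107.2, 218.9]
eef_rot: [0.0, -0.117, 0.993, -0.005]
force: [-0.8, -0.0, -0.1]
ee_pos: [517.0, 107.2, 206.9]
eef_rot: [0.0, -0.117, 0.993, -0.005]
force: [0.1, -0.1, -0.6]
ee_pos: [517.0, 107.1, 194.9]
eef_rot: [0.0, -0.117, 0.993, -0.005]
force: [0.2, -0.5, 0.9]
[ 0.2 -0.5  0.9]
wrist red [314 179  14  43 588] [-32.  -1. 220.] deg [-2.5 -0.4  1.9]
wrist red [296 224  51  18 626] [-15.  -1. 221.] deg [-8.5 -0.6  8. ]
scene red [219 207  28  13 112] [-18.   2. 220.] deg [-6.6  1.3  9.3]
scene red [208 208  10   9  35] [ 15.  12. 220.] deg [-0.1  7.   9.9]
```

```bash
python3 -m inch '[[0,0,0,-0.003,0,0,0],[0,0,0,-0.006,0,0,0],[0,0,0,-0.006,0,0,0]]' |sed -n 2,4p
python3 -m inch '[[0,0,0,-0.001,0,0,0],[0,0,0,-0.002,0,0,0],[0,0,0,-0.002,0,0,0]]' |sed -n 2,4p
python3 -m inch '[[0.03,0,0,0,0,0,0],[0.03,0,0,0,0,0,0],[0.03,0,0,0,0,0,0],[0.03,0,0,0,0,0,0],[0.03,0,0,0,0,0,0]]' |sed -n 2,5p
python3 - <<'E'
from h import *
for n in("wrist","side","scene"):
    c=cam(n);W=pts(c);m=(redmask(c)>0)&(np.hypot(W[...,0]-523,W[...,1]-108.5)<16)&(W[...,2]>226)&(W[...,2]<262)
    if m.sum()>4: print(n,m.sum(),np.percentile(W[m],[5,50,95],axis=0).round(1).tolist())
E
python3 look.py wrist
```

```text
ee_pos: [517.2, 107.2, 189.2]
eef_rot: [0.0, -0.117, 0.993, -0.005]
force: [0.7, 0.1, -0.5]
ee_pos: [517.4, 107.2, 187.7]
eef_rot: [0.001, -0.117, 0.993, -0.005]
force: [0.1, 0.3, 0.2]
ee_pos: [517.5, 107.2, 187.9]
eef_rot: [0.001, -0.117, 0.993, -0.005]
force: [0.4, 0.4, -0.5]
width: 29.6
wrist 1262 [[512.7, 100.4, 234.3], [518.8, 107.7, 242.5], [527.9, 115.4, 243.6]]
side 9 [[509.7, 104.1, 235.5], [512.1, 105.0, 239.6], [513.2, 108.4, 243.6]]
scene 32 [[512.8, 102.0, 232.3], [514.5, 107.8, 241.5], [521.4, 111.7, 244.1]]
[0.7 0.2 0.1]
wrist red [314 182  15  44 631] [-33.  -0. 220.] deg [-2.4 -0.2  2. ]
wrist red [ 295  228   53   60 1041] [-12.  -2. 221.] deg [-8.6 -1.   8.2]
```

The cap top is at about 243 mm (242.5 expected when home) and the drum is still upright. Retreating.

```bash
python3 -m inch '[[0.045,0,0,0,0,0,0],[0.045,0,0,0.005,0,0,0],[0.045,0,0,0.02,0,0,0],[0.045,0,0,0.05,0,0,0],[0.045,0,0,0.09,0,0,0],[0.045,0,0,0.12,0,0,0],[0.045,0,0,0.12,0,0,0],[0.045,0,0,0.12,0,0,0],[0.045,0,0,0.12,0,0,0]]' 
python3 look.py wrist
python3 - <<'E'
from h import *
out=[]
for n in("wrist","side","scene"):
    c=cam(n);W=pts(c);m=(redmask(c)>0)&(np.hypot(W[...,0]-523,W[...,1]-108.5)<16)&(W[...,2]>226)&(W[...,2]<262)
    print(n,m.sum(),np.percentile(W[m],[5,50,95],axis=0).round(1).tolist())
    a={"wrist":(220,120),"side":(240,90),"scene":(150,160)}[n]
    out.append(cv2.resize(c["color"][a[1]:a[1]+130,a[0]:a[0]+130],(260,260)) if n!="side" else cv2.resize(c["color"][100:360,240:410],(260,260)))
cv2.imwrite("pics/end.png",np.hstack(out))
E
```

```text
time: 31.27
ee_pos: [517.3, 107.2, 307.6]
eef_rot: [0.001, -0.117, 0.993, -0.005]
force: [0.9, 0.3, -1.1]
width: 45.0
finger_force: 0.0
[ 0.9  0.3 -1.1]
wrist red [318 148   9  27 238] [-32.  -1. 220.] deg [-2.6 -0.3  1.9]
wrist red [307 176  31  23 274] [-14.  -1. 221.] deg [-8.5 -0.8  8. ]
wrist red [307 199  31  18 210] [ 15.  -2. 221.] deg [-8.5 -1.   7.8]
wrist 399 [[513.4, 100.6, 235.2], [520.3, 107.8, 242.8], [528.9, 115.5, 243.9]]
side 32 [[511.5, 98.2, 234.8], [517.6, 102.6, 240.0], [525.1, 107.2, 244.0]]
scene 108 [[513.3, 103.7, 232.3], [519.3, 112.9, 241.4], [527.2, 118.3, 244.1]]
```

View pics/end.png

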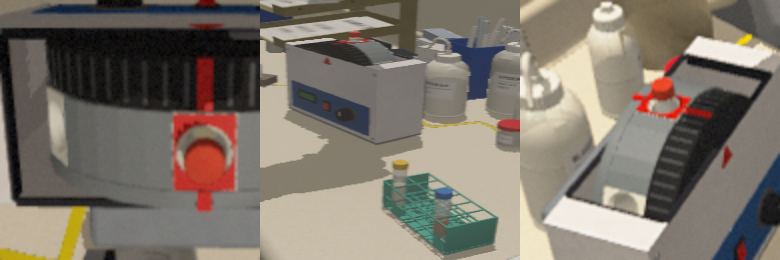

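The tube stands home in the upright red pocket, with its cap at (205,160) in the left crop. Blue and yellow stand in the rack and the gripper is clear, so I'm handing in.

```bash
python3 -c "
from workcell import arm; print(arm.finish_job())"
```

```text
the job is handed in; nothing more can be done
None
```

The job is handed in with no verdict returned: the red tube is home in the upright marked pocket (cap top 243 mm, as expected) and let go, the pocket is within about 1° of straight up, and the blue and yellow tubes still stand in the rack.

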